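Hang the stray dipper back in its gap

ROBOT

A 6-joint arm with a two-finger parallel gripper is mounted at the origin on a cart in front of the work surface, level with it; the furniture and walls round the work are solid. World frame = base frame: x ahead of the robot, y to its left, z up, the work surface at z = 0. Lengths are in m, angles in rad, forces in N, time in s.
With the tool pointing down it reaches from about 0.425 to 0.95 m from the base axis. Payload 3.5 kg.
Tool frame: the origin (TCP) lies between the finger pads; the fingertips stand 19 mm ahead of it and the grasp point (between the pads) is the TCP (ctrl.nose_length is the distance from the TCP to the fingertips, in m); z points along the fingers, y is the line along which they close (so a half turn about z gives the same grasp; the last joint's range is limited). The gripper opens to 85 mm and grips with 20 to 120 N. Pads are 22 mm wide; open, the fingers measure 114 mm over their backs; the gripper's body (76 mm by 85 mm) begins 54 mm behind the grasp point. The pads swing forward as they close: fully open they stand 13 mm farther back than shut.
Start: joints at [1.067, 0.286, 1.577, -0, 1.279, -0.15], TCP at [0.234, 0.633, 0.25] pointing down, gripper open.
Joint ranges: [-2.77, 2.77], [-0.9, 2.22], [0.21, 2.48], [-1.53, 4.67], [0.24, 2.81], [-2.84, 2.84]. Speed limits (rad/s): [2.79, 2.79, 3.14, 3.14, 3.14, 3.14].

INTERFACE

Orientations are given as a unit quaternion [x, y, z, w].
In Python, from plant import ctrl gives the robot as it stands.
- The arm moves only by the tool apply_moves, never from a script. Its argument "series" is a list of rows, each a list of 6 numbers: the shift along the world's x, y, z scaled (see below), then the turn, a rotation vector about the world's x, y, z scaled (see below). A call has 1 to 20 rows; each row is the pose to reach, as a shift and turn from the pose commanded when the call began; what a row does not reach only later rows make up. The controller multiplies each number of a shift by 0.8 m and each number of a turn by 45 degrees. A row lasts 1/8 s, in which the tool goes at most 62.5 mm and 10.7 degrees, less where a joint would pass 70% of its speed; a pose out of reach is approached as far as the arm can. A call with a number of a shift or a turn outside -1 to 1 is refused whole. A call with a gripper value outside its range is refused whole. "jaw" is the opening, from 0 (shut) to 1 (fully open), set as the call begins (left out, the last holds). The fingers move at their own pace and stop on an object; "squeeze" is the grip in N (left out, the last holds). Time passes only in rows, so rows that repeat a pose let the fingers close. It gives the time, the measured TCP pose, the force, the opening and the grip force at its end, in the units of the state.
- ctrl.get_state(): the state, without advancing time (a new reading comes with each control period).
- ctrl.read_camera(name): name is "scene" or "top"; returns the picture (420x560x3 uint8, red, green, blue); there is no depth.
- ctrl.get_calibration(name): a dict with "fx", "fy", "cx", "cy" (pixels), "dist_coeffs" ([k1, k2, p1, p2, k3] as OpenCV has them; the pictures are not rectified), "xyz" and "orientation" of the camera in the world. Camera axes: x right, y up, looking along -z (the intrinsics and any distortion apply to the point x, -y, -z); pixel columns grow to the right and rows downward; lengths in m; the calibration is good to about 2 mm. A picture is of the moment at which its call begins. get_calibration takes no time and is no camera call.
- ctrl.sign_off(): hands the job in; it is judged then, once.
Trained networks look in the newest picture that a camera, given by its name, has taken for a name from the list of things; names that differ only in an ending like _2 or _b are one class to them, and where a whole thing is asked for, a point or a joint stands for the part that bears it (a point fixed in the world has none). Each returns a list of dicts, best first, with "p" (0 to 1); they miss things now and then, are a little off and sometimes report something else, mostly with a low value. They report only what shows in the picture. A call takes as long as a camera call. They do not tell look-alikes from the thing itself.
- ctrl.boxes_of(thing, camera): "xy" ([column, row] as shares, 0 to 1, of the picture: columns of its width, rows of its height, amid what is visible of it).
- ctrl.silhouettes(thing, camera): "pixels" (420x560 bool, what is visible of it) and "xy" ([column, row] as shares, 0 to 1, of the picture: columns of its width, rows of its height, amid what is visible of it).
The state is a dict: "time": time; "qpos": joint angles; "dq": joint speeds; "joint_efforts": joint torques, N m; "eef_pos": TCP position; "tcp_rot": TCP orientation; "contact_force": force on the tool from outside, world axes, zero at the start; "wrist_torque": the same for the moment, N m; "opening": opening from 0.0 (shut) to 1.0 (fully open); "finger_force": force on a finger pad.
Only numpy, scipy, OpenCV 4.12 (cv2) and the standard library are available. Lean on these libraries where they do the work, as an engineer would, in place of code of your own. Each camera call takes 0.05 s, during which the arm holds its last target. There are 200 camera calls.

TASK

A steel dipper (hooked handle, little cup) was left on the short rack beside the flat perforated skimmer. Take it off and hang it by its hook on the bar of the long rack, in the gap between the two dippers there, hanging straight down and clear of both. Do not shove the two dippers along or knock them off, leave the skimmer where it hangs, and let go at the end.

Things in the scene. Friction and masses are not known exactly. Their poses are not given: they have to be found in the camera images.
- dipper_hook (a point): Stray steel dipper to be moved, 0.12 kg. Strap 14 mm wide (y), 3 thick, bent to a hook open downwards, 40 mm outside, 34 inside (x). Point: mid hook between its upright legs, 35 mm below the top; inner bend (bears on the bar) 32 mm above it. Grip from above with a finger outside each leg (40 mm wide); legs straight 15 mm above to 15 below it. Free tip at +x ends 24 mm below it. z up. Swings, slides.
- dipper_cup (a point): Centre of the stray dipper's open round cup, 44 mm across and 38 mm high, about 102 mm straight below the hook point (within 5 mm); cup rim 83 mm and base 121 mm below the hook point. The strap runs down to it on the -x side (towards the robot). Same axes.
- dipper_left_hook (a point): The dipper hanging on the long rack on the +y side of the gap; same shape, size, hook point and axes as the stray dipper. It hangs loose and must stay put.
- dipper_right_hook (a point): The dipper hanging on the long rack on the -y side of the gap, 116 to 126 mm from the other along the bar; same shape, point and axes. It hangs loose and must stay put.
- skimmer_hook (a point): The skimmer hanging on the short rack, 90 mm from the stray dipper, on either side of it: the same hook and the same point on it, but a flat perforated disc 60 mm across (bottom edge 130 mm below the point) in place of the cup. Must stay put.
- long_rack_bar (a point): Fixed rack for the dippers: steel bar 8 mm across along y, 296 mm between two posts 10 mm thick, on a dark wooden foot 66 x 320 x 14 mm. Point: middle of the bar's axis, 200 mm above the worktop; x across the bar (away from the robot), y along it, z up. A hook hanging on the bar has its hook point 28 mm below the bar's axis.
- short_rack_bar (a point): Fixed rack where the stray dipper and the skimmer hang; the same build and height, 220 mm long. The point is the middle of the bar's axis, 200 mm above the worktop; same axes. The long rack may stand to the left or to the right of it.
Not all that is in view belongs to the job. Leave any turquoise look-alike of the part that bears dipper_left_hook alone.

How it is judged:
At the end, for the whole second after the job is handed in: Stray dipper at rest on the long rack's bar between the two dippers, hook centres 47 mm or more from both, hook point 28 mm (within 8) below the bar's axis, within 15 mm across it, upright within 14 degrees; both dippers and the skimmer within 20 mm of their starts (z of dipper_hook in the frame of long_rack_bar between -0.036 and -0.02 m and x of dipper_hook in the frame of long_rack_bar between -0.015 and 0.015 m and angle between dipper_hook's own z axis and vertical below 0.25 rad and horizontal distance between dipper_hook and dipper_left_hook between 0.047 and 0.095 m and horizontal distance between dipper_hook and dipper_right_hook between 0.047 and 0.095 m and distance of each of dipper_left_hook, dipper_right_hook, skimmer_hook from where it was at the start of the episode below 0.02 m and linear speed of dipper below 0.05 m/s); the robot touches nothing.
It fails at once if a dipper on the long rack is shoved along or knocked off (moves more than 20 mm) (distance of any of dipper_left_hook, dipper_right_hook from where it was at the start of the episode above 0.02 m).
It fails at once if the skimmer is moved by more than 20 mm (distance of skimmer_hook from where it was at the start of the episode above 0.02 m).
It also fails if it takes over 48 s, if anything falls off the work surface, if the arm or the gripper's body presses on something with over 40 N, if the wrist force passes 120 N, or if a joint passes its speed limit or range.

## Working session

There is one attempt and no reset: what is moved stays moved. The work goes in short steps, Python scripts to look and compute and a tool call to move; the robot and the scene stay as the last step left them, time stands still between calls to the robot, and variables do not carry over. Pictures are saved under pics/ and viewed, at most 10 in all, crops included, and the job is handed in when it is done.

Besides the shell and the picture viewer there is one more tool, called as name(argument=value, ...) on one line, values as JSON. apply_moves: Moves the arm, as the interface text tells. Shifts and turns lie within -1 to 1; 1 stands for 0.8 m of shift or 45 degrees of turn. Its arguments: {"type":"object","properties":{"series":{"type":"array"},"jaw":{"type":"number"},"squeeze":{"type":"number"}},"required":["series"]}

```bash
mkdir -p pics
cat > h.py <<'E'
import numpy as np,cv2
from scipy.spatial.transform import Rotation as R
from plant import ctrl
def cam(n):
    c=ctrl.get_calibration(n);K=np.array([[c['fx'],0,c['cx']],[0,c['fy'],c['cy']],[0,0,1.]])
    return K,np.array(c['dist_coeffs'],float),np.array(c['xyz']),R.from_quat(c['orientation'])
def ray(n,uv):
    K,d,p,r=cam(n);q=cv2.undistortPoints(np.array(uv,float).reshape(-1,1,2),K,d).reshape(-1,2)
    return p,r.apply(np.c_[q[:,0],-q[:,1],-np.ones(len(q))])
def atz(n,uv,z):
    p,v=ray(n,uv);return p+v*((z-p[2])/v[:,2])[:,None]
def proj(n,X):
    K,d,p,r=cam(n);q=r.inv().apply(np.atleast_2d(X)-p)*[1,-1,-1]
    return cv2.projectPoints(q,np.zeros(3),np.zeros(3),K,d)[0].reshape(-1,2)
def tri(na,a,nb,b):
    p,v=ray(na,a);q,w=ray(nb,b);v=v[0];w=w[0]
    s=np.linalg.lstsq(np.c_[v,-w],q-p,rcond=None)[0];A=p+s[0]*v;B=q+s[1]*w
    return (A+B)/2,np.linalg.norm(A-B)
def save(n,f):
    im=ctrl.read_camera(n);cv2.imwrite('pics/'+f,im[:,:,::-1]);return im
E
cat > a.py <<'E'
from h import *
for n in('scene','top'):
    save(n,n+'0.png');print(n,cam(n)[2],cam(n)[3].as_matrix()[:,2].round(2))
    for t in 'dipper_hook dipper_cup dipper_left_hook skimmer_hook long_rack_bar short_rack_bar'.split():
        print(t,[(round(b['p'],2),(np.array(b['xy'])*[560,420]).round(1).tolist()) for b in ctrl.boxes_of(t,n)])
E
python3 a.py
```

```text
scene [-0.11329904 -0.40820807  0.83821392] [-0.63 -0.44  0.64]
dipper_hook [(0.61, [199.2, 195.5])]
dipper_cup [(0.77, [199.0, 192.6])]
dipper_left_hook [(0.67, [314.5, 234.9]), (0.58, [293.5, 247.6])]
skimmer_hook [(0.96, [227.1, 206.5])]
long_rack_bar [(0.88, [323.5, 285.6])]
short_rack_bar [(0.59, [215.4, 220.7])]
top [0.51548681 0.02039902 1.03138072] [-0.07 -0.04  1.  ]
dipper_hook [(0.96, [168.0, 227.6])]
dipper_cup [(0.55, [173.6, 228.3])]
dipper_left_hook [(0.84, [303.2, 194.4]), (0.69, [309.0, 239.8]), (0.31, [170.9, 228.1])]
skimmer_hook [(0.51, [200.9, 236.6])]
long_rack_bar [(0.87, [333.9, 247.9])]
short_rack_bar [(0.72, [210.3, 233.1])]
```

View pics/scene0.png

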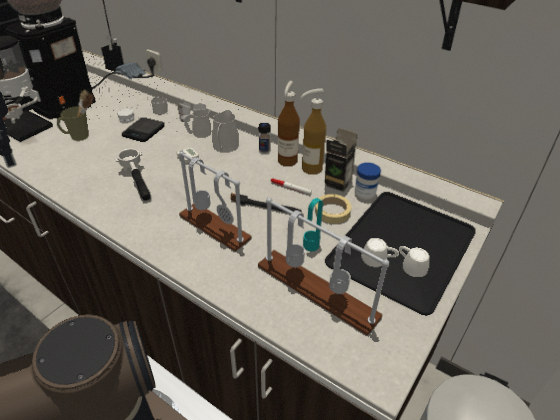

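View pics/top0.png

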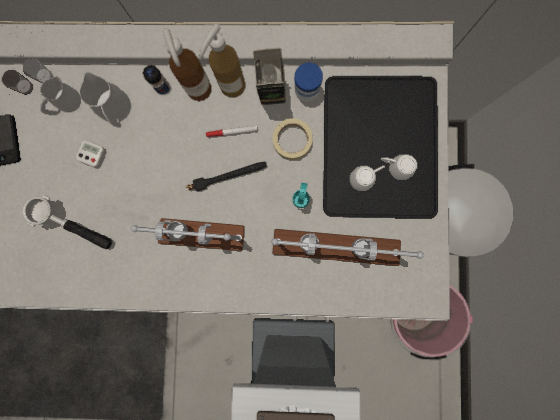

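The scene view shows the short rack at about (215,200) with a cup-ended piece at (200,195) and the skimmer at (225,205). The long rack is at about (325,260), with dippers at (294,245) and (341,280). In the top view, the stray candidates are the cup-ended piece at (172,230) and the disc at (205,235). The long-rack dippers are at (309,242) and (365,248). The turquoise one at (302,195) is a decoy. The stray dipper should be the cup-ended one on the short rack, so I'll enlarge both views to confirm.

Run:
```python
import cv2,numpy as np
t=cv2.imread('pics/top0.png');s=cv2.imread('pics/scene0.png')
a=cv2.resize(t[210:275,125:265],None,fx=5.7,fy=4,interpolation=2)[:,:800]
a=cv2.resize(t[212:272,126:259],(798,360),interpolation=2)
cv2.imwrite('pics/c1.png',a)
b=cv2.resize(s[140:330,170:400],None,fx=3.1,fy=3.1,interpolation=2);cv2.imwrite('pics/c2.png',b)
c=cv2.resize(t[222:272,266:426],(800,250),interpolation=2);cv2.imwrite('pics/c1.png',np.vstack([cv2.resize(t[205:265,126:286],(800,300),interpolation=2),c]))
```

```text
(no output)
```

View pics/c1.png

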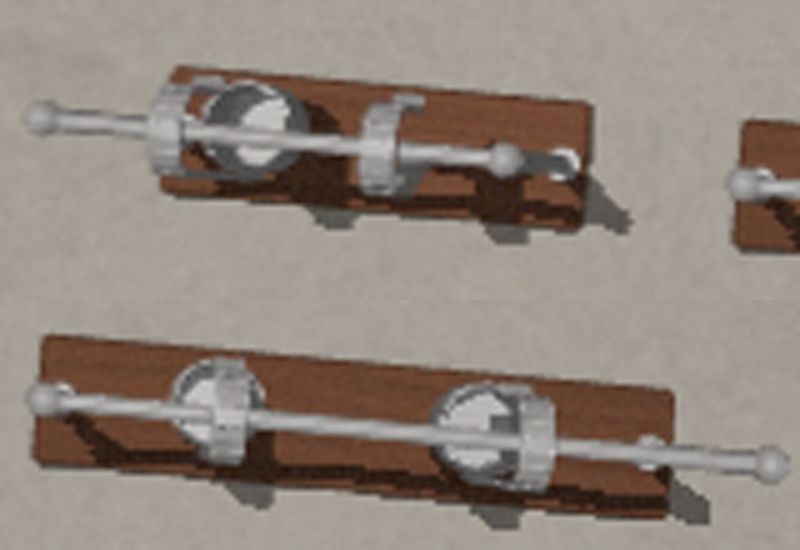

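View pics/c2.png

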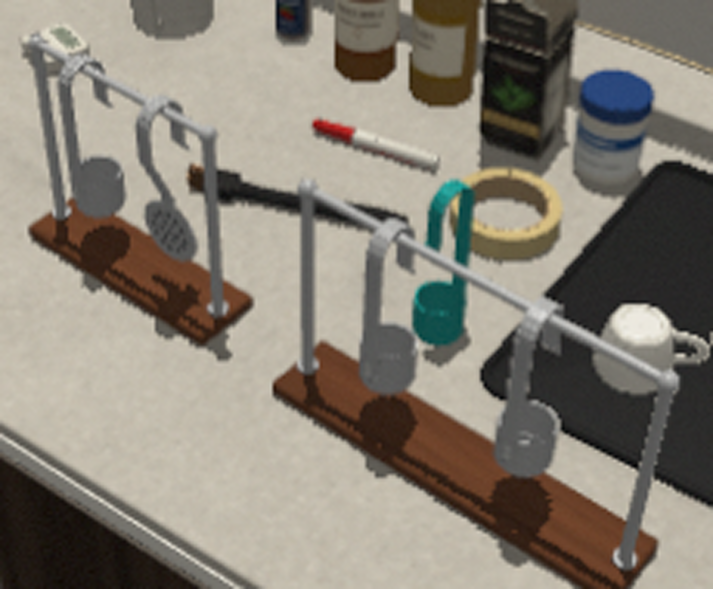

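The crop confirms the layout. On the short rack, the hook at top pixel (159,230) carries a cup, so it is the stray dipper. The hook at (202,234) carries the perforated disc, the skimmer. The long rack hooks are at (312,244) and (373,250). The gap between them is clear.

```bash
cat > m.py <<'E'
from h import *
P=dict(sb1=(134.4,228.6),sb2=(227.6,236.6),lb1=(275,241.6),lb2=(420.4,255))
W={k:atz('top',v,.2)[0] for k,v in P.items()}
for k,v in dict(stray=(159.4,230.4),skim=(201.6,234.4),left=(312,244),right=(373.4,250)).items(): W[k]=atz('top',v,.206)[0]
for k,v in W.items(): print(k,v.round(4))
for a in('sb','lb'):
    d=W[a+'1']-W[a+'2'];print(a,'mid',((W[a+'1']+W[a+'2'])/2).round(4),np.linalg.norm(d),'yaw deg',np.degrees(np.arctan2(-d[0],d[1])))
u=W['lb1']-W['lb2'];u/=np.linalg.norm(u)
print('gap',np.linalg.norm(W['left']-W['right']),np.linalg.norm(W['stray']-W['skim']))
for k in W: W[k][2]=.2
print({k:(proj('scene',v)[0].round(1)).tolist() for k,v in W.items()})
s=ctrl.get_state();print(s['time'],s['eef_pos'],R.from_quat(s['tcp_rot']).as_matrix().round(3))
E
python3 m.py
python3 - <<'E'
import sys;sys.path.insert(0,'.')
from h import *
# scene-crop bar ends -> triangulate
def sc(x,y): return (170+x/3.1,140+y/3.1)
for n,t,s in [('sb1',(134.4,228.6),sc(33,43)),('sb2',(227.6,236.6),sc(208,133)),('lb1',(275,241.6),sc(306,188)),('lb2',(420.4,255),sc(668,378))]:
    p,e=tri('top',t,'scene',s);print(n,p.round(4),round(e,4),np.round(s,1))
E
```

```text
sb1 [0.5357 0.3487 0.2   ]
sb2 [0.523 0.151 0.2  ]
lb1 [0.5148 0.0519 0.2   ]
lb2 [ 0.4942 -0.2442  0.2   ]
stray [0.5328 0.2933 0.206 ]
skim [0.5263 0.2044 0.206 ]
left [ 0.5115 -0.0242  0.206 ]
right [ 0.5022 -0.1486  0.206 ]
sb mid [0.5293 0.2498 0.2   ] 0.19804418554490572 yaw deg -3.666878213566914
lb mid [ 0.5045 -0.0961  0.2   ] 0.296884834227664 yaw deg -3.9686387456833523
gap 0.12475494227751964 0.08913366743145533
{'sb1': [181.0, 153.4], 'sb2': [237.0, 183.1], 'lb1': [268.8, 200.7], 'lb2': [385.8, 263.4], 'stray': [195.8, 161.1], 'skim': [220.8, 174.6], 'left': [296.2, 214.6], 'right': [344.6, 240.8]}
0.7 [0.2338257  0.63321872 0.25036054] [[-0.938  0.346  0.   ]
 [ 0.346  0.938  0.   ]
 [ 0.     0.    -1.   ]]
sb1 [0.5355 0.3496 0.1983] 0.0006 [180.6 153.9]
sb2 [0.523  0.1509 0.2008] 0.0001 [237.1 182.9]
lb1 [0.5147 0.052  0.2001] 0.0003 [268.7 200.6]
lb2 [ 0.4943 -0.2431  0.2034] 0.0002 [385.5 261.9]
```

Both views agree: bar heights come out at 0.198–0.203 and the gap at about 120 mm. First I'll move above the stray hook, making the −73.5° yaw in two calls.

apply_moves(series=[[0.03, -0.035, 0.0625, 0, 0, -0.15], [0.06, -0.07, 0.0625, 0, 0, -0.3], [0.09, -0.105, 0.0625, 0, 0, -0.45], [0.125, -0.14, 0.0625, 0, 0, -0.6], [0.155, -0.175, 0.0625, 0, 0, -0.75], [0.1875, -0.2125, 0.0625, 0, 0, -0.889], [0.1875, -0.2125, 0.0625, 0, 0, -0.889]], jaw=1)

```text
time: 1.58
eef_pos: [0.3854, 0.4616, 0.3005]
tcp_rot: [0.504, 0.864, 0.0, 0.0]
contact_force: [0.1, 0.3, -0.2]
opening: 0.999
finger_force: 0.0
```

apply_moves(series=[[0.03, -0.035, 0, 0, 0, -0.15], [0.06, -0.07, 0, 0, 0, -0.3], [0.09, -0.105, 0, 0, 0, -0.45], [0.125, -0.14, 0, 0, 0, -0.6], [0.155, -0.175, 0, 0, 0, -0.743], [0.185, -0.2125, 0, 0, 0, -0.743], [0.185, -0.2125, 0, 0, 0, -0.743], [0.185, -0.2125, 0, 0, 0, -0.743]])

```text
time: 2.58
eef_pos: [0.5313, 0.2941, 0.3003]
tcp_rot: [0.729, 0.684, 0.0, -0.0]
contact_force: [0.3, 0.9, 0.1]
opening: 1.0
finger_force: 0.0
```

```bash
cat > st.py <<'E'
from h import *
s=ctrl.get_state();m=R.from_quat(s['tcp_rot']).as_matrix()
print(s['time'],s['eef_pos'].round(4) if hasattr(s['eef_pos'],'round') else s['eef_pos'],'yaw',np.degrees(np.arctan2(m[1,1],m[0,1])),m[2,2],s['contact_force'],s['opening'],s['finger_force'])
E
python3 st.py
```

```text
2.575 [0.5313 0.2941 0.3003] yaw -3.658853152398143 -0.9999996635254695 [0.29543668 0.91196576 0.09851801] 1.0004313427771208 0.0
```

apply_moves(series=[[0, 0, -0.03, 0, 0, 0], [0, 0, -0.06, 0, 0, 0], [0, 0, -0.09, 0, 0, 0], [0, 0, -0.11, 0, 0, 0], [0, 0, -0.125, 0, 0, 0], [0, 0, -0.14, 0, 0, 0], [0, 0, -0.154, 0, 0, 0], [0, 0, -0.154, 0, 0, 0], [0, 0, -0.154, 0, 0, 0]])

```text
time: 3.7
eef_pos: [0.5322, 0.2932, 0.1776]
tcp_rot: [0.73, 0.684, 0.0, 0.0]
contact_force: [-0.4, -0.1, -0.0]
opening: 1.001
finger_force: 0.0
```

```bash
python3 - <<'E'
from h import *
a=save('scene','s1.png');b=save('top','t1.png')
A=cv2.resize(a[130:230,160:260],(400,400),interpolation=2);B=cv2.resize(b[185:265,120:200],(400,400),interpolation=2)
cv2.imwrite('pics/d1.png',np.hstack([A,B])[:,:,::-1])
E
python3 st.py
```

```text
3.8 [0.5323 0.2933 0.1779] yaw -3.7184717118966426 -0.9999990205717508 [ 0.24874073 -0.03109902  0.45805877] 1.0006778010226107 0.0
```

View pics/d1.png

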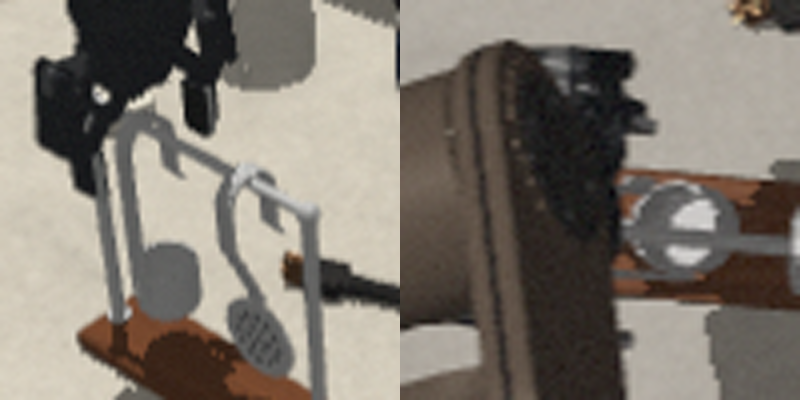

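Run:
```python
from h import *
p=ctrl.get_state()['eef_pos'];
for dx in(-.05,0,.05):
  for dz in (-.005,.03): print(dx,dz,((proj('scene',np.array(p)+[dx,0,dz])[0]-[160,130])*4).round())
```

```text
-0.05 -0.005 [ 92. 197.]
-0.05 0.03 [ 85. 151.]
0 -0.005 [147. 160.]
0 0.03 [142. 114.]
0.05 -0.005 [200. 124.]
0.05 0.03 [195.  79.]
```

The fingers straddle the hook: its top at crop (140,118) matches the predicted (142,114), and the skimmer is untouched. Closing now.

apply_moves(series=[[0, 0, 0, 0, 0, 0], [0, 0, 0, 0, 0, 0], [0, 0, 0, 0, 0, 0], [0, 0, 0, 0, 0, 0], [0, 0, 0, 0, 0, 0], [0, 0, 0, 0, 0, 0], [0, 0, 0, 0, 0, 0], [0, 0, 0, 0, 0, 0]], jaw=0, squeeze=60)

```text
time: 4.8
eef_pos: [0.532, 0.2933, 0.1775]
tcp_rot: [0.73, 0.684, 0.0, 0.0]
contact_force: [-0.8, 0.5, 4.1]
opening: 0.455
finger_force: 60.7
```

apply_moves(series=[[0, 0, 0.01, 0, 0, 0], [0, 0, 0.02, 0, 0, 0], [0, 0, 0.035, 0, 0, 0], [0, 0, 0.05, 0, 0, 0], [0, 0, 0.065, 0, 0, 0], [0, 0, 0.08, 0, 0, 0], [0, 0, 0.0875, 0, 0, 0], [0, 0, 0.0875, 0, 0, 0], [0, 0, 0.0875, 0, 0, 0]])

```text
time: 5.92
eef_pos: [0.5315, 0.2931, 0.2465]
tcp_rot: [0.73, 0.684, -0.001, -0.0]
contact_force: [0.3, -0.3, -1.6]
opening: 0.456
finger_force: 60.4
```

Run:
```python
from h import *
a=save('scene','s2.png')
A=cv2.resize(a[100:230,150:280],(590,590),interpolation=2)
cv2.imwrite('pics/d2.png',A[:,:,::-1])
```

```text
(no output)
```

View pics/d2.png

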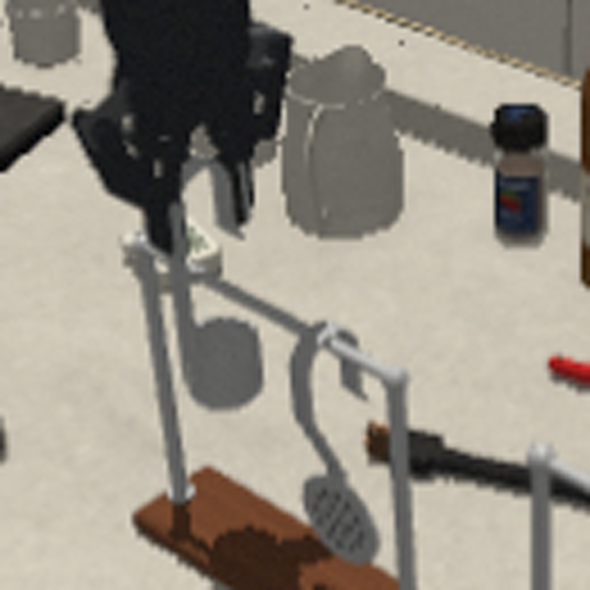

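The dipper is gripped upright. Its free tip at (235,235) is above the bar, the cup at (225,365) is below it, and the skimmer still hangs at (340,420). Next I'll retreat towards the robot, then travel along −y.

apply_moves(series=[[-0.015, 0.001, 0, 0, 0, 0], [-0.035, 0.002, 0, 0, 0, 0], [-0.055, 0.003, 0, 0, 0, 0], [-0.075, 0.005, 0, 0, 0, 0], [-0.081, 0.005, 0, 0, 0, 0], [-0.081, 0.005, 0.02, 0, 0, 0], [-0.081, 0.005, 0.045, 0, 0, 0], [-0.081, 0.005, 0.0625, 0, 0, 0], [-0.081, 0.005, 0.0625, 0, 0, 0]])

```text
time: 7.1
eef_pos: [0.4682, 0.2975, 0.2998]
tcp_rot: [0.73, 0.684, 0.002, 0.001]
contact_force: [0.3, 1.0, -1.5]
opening: 0.457
finger_force: 60.7
```

apply_moves(series=[[-0.001, -0.01, 0, 0, 0, 0], [-0.003, -0.03, 0, 0, 0, 0], [-0.005, -0.06, 0, 0, 0, 0], [-0.007, -0.09, 0, 0, 0, 0], [-0.009, -0.12, 0, 0, 0, 0], [-0.01, -0.15, 0, 0, 0, 0], [-0.012, -0.18, 0, 0, 0, 0], [-0.014, -0.21, 0, 0, 0, 0], [-0.016, -0.24, 0, 0, 0, 0], [-0.018, -0.27, 0, 0, 0, 0], [-0.02, -0.3, 0, 0, 0, 0], [-0.023, -0.33, 0, 0, 0, 0], [-0.025, -0.36, 0, 0, 0, 0], [-0.027, -0.39, 0, 0, 0, 0], [-0.03, -0.42, 0, 0, 0, 0], [-0.032, -0.445, 0, 0, 0, 0], [-0.0325, -0.465, 0, 0, 0, 0], [-0.0325, -0.474, 0, 0, 0, 0], [-0.0325, -0.474, 0, 0, 0, 0]])

```text
time: 9.48
eef_pos: [0.4409, -0.0823, 0.2969]
tcp_rot: [0.73, 0.684, 0.0, -0.0]
contact_force: [-0.7, 0.1, -1.2]
opening: 0.457
finger_force: 60.7
```

apply_moves(series=[[0, 0, -0.015, 0, 0, 0], [0, 0, -0.035, 0, 0, 0], [0, 0, -0.055, 0, 0, 0], [0, 0, -0.0625, 0, 0, 0], [0, 0, -0.0625, 0, 0, 0], [0, 0, -0.0625, 0, 0, 0]])

```text
time: 10.22
eef_pos: [0.4414, -0.0821, 0.2477]
tcp_rot: [0.73, 0.684, 0.0, 0.0]
contact_force: [0.4, 0.6, -0.9]
opening: 0.456
finger_force: 60.7
```

```bash
python3 - <<'E'
from h import *
a=save('scene','s3.png');b=save('top','t3.png')
A=cv2.resize(a[150:290,230:400],(460,379),interpolation=2);B=cv2.resize(b[200:300,260:430],(460,270)[::1],interpolation=2)
print(A.shape,B.shape)
C=cv2.resize(a[170:310,240:400],(460,402),interpolation=2);D=cv2.resize(b[200:340,270:390],(340,402),interpolation=2)
cv2.imwrite('pics/d3.png',np.hstack([C,D])[:,:,::-1])
E
python3 st.py
```

```text
(379, 460, 3) (270, 460, 3)
10.325 [ 0.4414 -0.0822  0.2479] yaw -3.7099367454666554 -0.9999988639243839 [ 0.70230566  0.15398612 -1.49877772] 0.45752458091587506 60.65658203791827
```

View pics/d3.png

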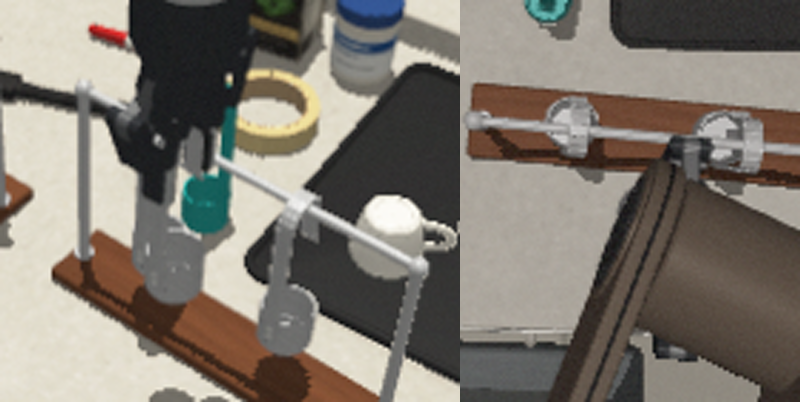

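The dipper is in front of the gap, with its cup at scene pixel ≈(301,262). Both hung dippers are undisturbed in the top view. I'll check the cup against its predicted pixel.

Run:
```python
from h import *
print(proj('scene',[[.4414,-.0822,.141],[.4414,-.0722,.141]]))
p=[b for n in('dipper_cup',) for b in ctrl.silhouettes(n,'scene')]
for b in p: print(b['p'],np.array(b['xy'])*[560,420],b['pixels'].sum())
```

```text
[[299.6639763  264.20922445]
 [295.70163301 262.14288735]]
```

apply_moves(series=[[0.01, -0.001, 0, 0, 0, 0], [0.02, -0.001, 0, 0, 0, 0], [0.035, -0.002, 0, 0, 0, 0], [0.05, -0.003, 0, 0, 0, 0], [0.065, -0.004, 0, 0, 0, 0], [0.075, -0.005, 0, 0, 0, 0], [0.081, -0.005, 0, 0, 0, 0], [0.081, -0.005, 0, 0, 0, 0], [0.081, -0.005, 0, 0, 0, 0]])

```text
time: 11.5
eef_pos: [0.5056, -0.0859, 0.2471]
tcp_rot: [0.73, 0.684, -0.0, -0.0]
contact_force: [-0.1, -0.1, -2.1]
opening: 0.456
finger_force: 60.6
```

apply_moves(series=[[0, 0, -0.01, 0, 0, 0], [0, 0, -0.02, 0, 0, 0], [0, 0, -0.03, 0, 0, 0], [0, 0, -0.04, 0, 0, 0], [0, 0, -0.05, 0, 0, 0], [0, 0, -0.06, 0, 0, 0], [0, 0, -0.07, 0, 0, 0], [0, 0, -0.078, 0, 0, 0], [0, 0, -0.083, 0, 0, 0], [0, 0, -0.086, 0, 0, 0], [0, 0, -0.086, 0, 0, 0], [0, 0, -0.086, 0, 0, 0]])

```text
time: 13.0
eef_pos: [0.506, -0.0861, 0.1786]
tcp_rot: [0.73, 0.684, 0.0, 0.0]
contact_force: [-1.0, 0.0, -2.5]
opening: 0.455
finger_force: 60.6
```

```bash
python3 st.py
python3 - <<'E'
from h import *
a=save('scene','s4.png');b=save('top','t4.png')
C=cv2.resize(a[170:310,240:400],(460,402),interpolation=2);D=cv2.resize(b[200:340,270:390],(340,402),interpolation=2)
cv2.imwrite('pics/d4.png',np.hstack([C,D])[:,:,::-1])
E
```

```text
13.0 [ 0.506  -0.0861  0.1786] yaw -3.709946579305018 -0.9999997815968822 [-0.97199958  0.04555631 -2.50547139] 0.4552742848652211 60.64291801303625
```

View pics/d4.png

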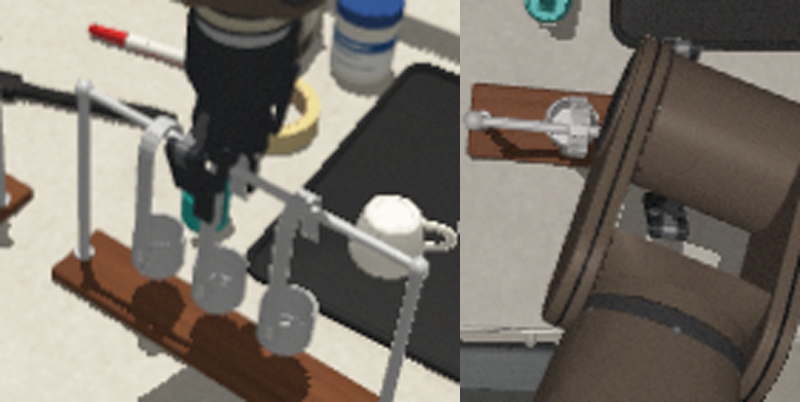

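The held cup at crop (219,280) hangs between its neighbours at (158,247) and (287,318), and the hook straddles the bar. I'll release it and rise.

apply_moves(series=[[0, 0, 0, 0, 0, 0], [0, 0, 0, 0, 0, 0], [0, 0, 0, 0, 0, 0], [0, 0, 0, 0, 0, 0], [0, 0, 0, 0, 0, 0], [0, 0, 0, 0, 0, 0], [0, 0, 0, 0, 0, 0], [0, 0, 0, 0, 0, 0]], jaw=0.9)

```text
time: 14.1
eef_pos: [0.5058, -0.086, 0.1783]
tcp_rot: [0.73, 0.684, -0.0, 0.0]
contact_force: [-0.3, 0.2, -1.0]
opening: 0.903
finger_force: 0.0
```

apply_moves(series=[[0, 0, 0.015, 0, 0, 0], [0, 0, 0.03, 0, 0, 0], [0, 0, 0.05, 0, 0, 0], [0, 0, 0.08, 0, 0, 0], [0, 0, 0.12, 0, 0, 0], [0, 0, 0.16, 0, 0, 0], [0, 0.05, 0.19, 0, 0, 0], [0, 0.11, 0.19, 0, 0, 0], [0, 0.17, 0.19, 0, 0, 0], [0, 0.23, 0.19, 0, 0, 0], [0, 0.29, 0.19, 0, 0, 0], [0, 0.35, 0.19, 0, 0, 0], [0, 0.4, 0.19, 0, 0, 0], [0, 0.4, 0.19, 0, 0, 0], [0, 0.4, 0.19, 0, 0, 0]])

```text
time: 15.98
eef_pos: [0.5059, 0.2337, 0.331]
tcp_rot: [0.73, 0.684, 0.0, 0.0]
contact_force: [-0.2, 0.2, 0.3]
opening: 0.899
finger_force: 0.0
```

```bash
python3 - <<'E'
from h import *
a=save('scene','s5.png');b=save('top','t5.png')
C=cv2.resize(a[140:320,170:400],(511,400),interpolation=2);D=cv2.resize(b[222:272,266:426],(800,200),interpolation=2)
E=np.zeros((400,800,3),np.uint8);E[:,:511]=C
cv2.imwrite('pics/d5.png',np.vstack([E,cv2.resize(D,(640,200)) if 0 else D])[:,:,::-1])
E
python3 st.py
```

```text
16.075 [0.506  0.233  0.3308] yaw -3.7854545204867445 -0.9999998607502983 [-0.35662282  0.35478022  0.13431608] 0.8987616070956752 0.0
```

View pics/d5.png

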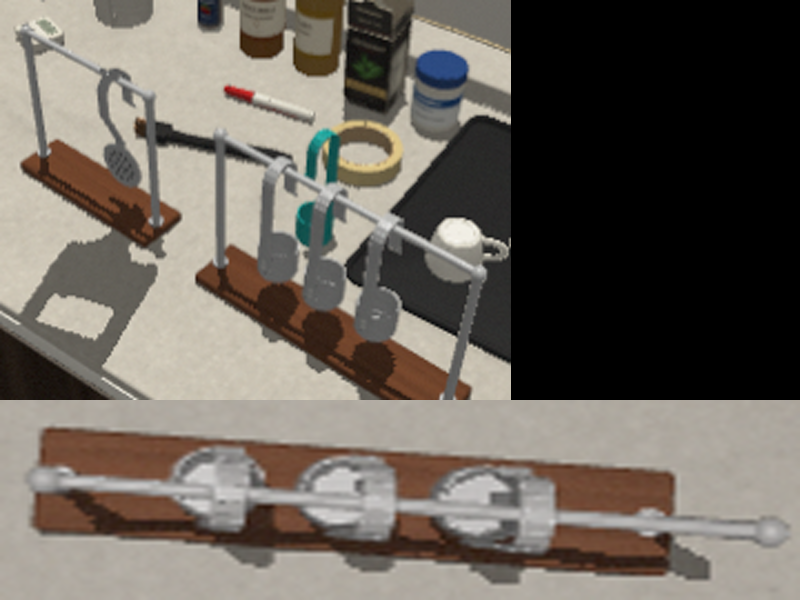

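The stray dipper hangs at column 378, between 230 and 537 (about 60 and 64 mm away). It is upright, and the neighbours and skimmer are unmoved. I'll let it settle, then hand in.

apply_moves(series=[[0, 0, 0, 0, 0, 0], [0, 0, 0, 0, 0, 0], [0, 0, 0, 0, 0, 0], [0, 0, 0, 0, 0, 0], [0, 0, 0, 0, 0, 0], [0, 0, 0, 0, 0, 0], [0, 0, 0, 0, 0, 0], [0, 0, 0, 0, 0, 0], [0, 0, 0, 0, 0, 0], [0, 0, 0, 0, 0, 0], [0, 0, 0, 0, 0, 0], [0, 0, 0, 0, 0, 0], [0, 0, 0, 0, 0, 0], [0, 0, 0, 0, 0, 0], [0, 0, 0, 0, 0, 0], [0, 0, 0, 0, 0, 0]])

```text
time: 18.08
eef_pos: [0.5058, 0.234, 0.3303]
tcp_rot: [0.73, 0.684, -0.0, -0.0]
contact_force: [0.1, 0.8, -0.3]
opening: 0.902
finger_force: 0.0
```

```bash
python3 -c "
from plant import ctrl
print(ctrl.sign_off())"
```

```text
the job is handed in; nothing more can be done
None
```

The stray dipper hangs upright on the long rack's bar, about 60 mm from one dipper and 64 mm from the other; the camera shows both dippers and the skimmer unmoved, the arm is clear, and I handed the job in at about 18 s (no verdict came back).

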